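# Open the push-to-open cupboard on the electronics bench

### The arm

A 7-joint arm with a two-finger parallel gripper is mounted at the origin on the work surface. World frame = base frame: x ahead of the robot, y to its left, z up, the work surface at z = 0. Lengths are in mm, angles in rad, forces in N, time in s.
With the tool pointing down it reaches from about 400 to 925 mm from the base axis. Payload 4.1 kg.
Tool frame: the origin (TCP) lies midway between the tips of the shut fingers; the grasp point (between the pads) lies env.hold_point_z behind it (env.hold_point_z is the distance from the TCP to the grasp point, in mm); z points along the fingers, x is the direction in which the jaws open and shut, and the axes are right-handed (so a half turn about z gives the same grasp; the last joint's range is limited). The gripper opens to 85 mm and grips with 20 to 120 N. Pads are 22 mm wide; open, the fingers measure 114 mm over their backs; the gripper's body (76 mm by 85 mm) begins 54 mm behind the grasp point. The pads swing forward as they close: fully open they stand 13 mm farther back than shut.
Start: joints at [-1.442, 0.398, 0.045, 1.537, -0.019, 1.207, -0.051], TCP at [146.768, 633.248, 231.347] pointing down, gripper open.
Joint ranges: [-2.82, 2.82], [-0.49, 2.23], [-1.37, 1.46], [0, 2.46], [-1.36, 4.5], [0.23, 2], [-2.94, 2.94]. Speed limits (rad/s): [2.57, 2.57, 3.14, 3.14, 3.14, 3.14, 3.14].

### API

Orientations are given as a unit quaternion [x, y, z, w].
In Python, from cell import env, optics gives the robot as it stands. The module is installed in compiled form; this text tells all that it offers.
- The arm moves only by the tool servo_tool, never from a script. Its argument "plan" is a list of rows, each an object with "translation": the shift along the tool's x, y, z in m, a list of three; "twist": the turn, a rotation vector about the tool's x, y, z in degrees, a list of three. In form: [{"translation": [x, y, z], "twist": [ax, ay, az]}, ...]. A call has 1 to 5 rows; each row shifts and turns the pose as measured when the row begins, along the tool's axes as they then stand; what a row does not reach is not made up. A row lasts 1/8 s, in which the tool goes at most 62.5 mm and 10.7 degrees, less where a joint would pass 70% of its speed; a pose out of reach is approached as far as the arm can. A call with a gripper value outside its range is refused whole. "claw" is the finger opening in m, from 0 to 0.0854, set as the call begins (left out, the last holds). The fingers move at their own pace and stop on an object; "squeeze" is the grip in N (left out, the last holds). Time passes only in rows, so rows that do not move let the fingers close. It gives the time, the measured TCP pose, the force and the opening at its end, in the units of the state.
- env.sense(): the state, without advancing time (a new reading comes with each control period).
- optics.camera(name): name is "scene" or "top"; returns the picture (384x512x3 uint8, blue, green, red); there is no depth.
- optics.get_calibration(name): a dict with "vertical_fov" (degrees; the focal length in pixels is half the picture's height over the tangent of half this angle, whatever the lens; pixels are square), "cx", "cy" (the principal point, pixels), "T" (4x4, takes a point from camera to world coordinates). Camera axes: x right, y down, z forward; pixel columns grow to the right and rows downward; lengths in mm; the calibration is good to about 2 mm. A picture is of the moment at which its call begins. get_calibration takes no time and is no camera call.
- env.sign_off(): hands the job in, once; it reports no verdict.
The state is a dict: "t": time; "joint_pos": joint angles; "dq": joint speeds; "effort": joint torques, N m; "position": TCP position; "tool_rot": TCP orientation; "contact_force": force on the tool from outside, world axes, zero at the start; "moment": the same for the moment, N m; "width": opening from 0.0 (shut) to 1.0 (fully open).
Only numpy, scipy, OpenCV 4.12 (cv2) and the standard library are available. Lean on these libraries where they do the work, as an engineer would, in place of code of your own. Each camera call takes 0.05 s, during which the arm holds its last target.

### The job

Open the wide door of the small bench cupboard. It has no handle: with the fingertips press the door in gently near its free edge until the catch lets go, draw back clear of it so that it springs ajar by itself, then push it wide open from behind with the outside of the fingers, about square to the cupboard's front, and leave it standing open. Do not grip the door or anything else, keep the narrow door shut, and leave the robot car, the breadboard and the multimeter where they are.

Things in the scene. Friction and masses are not known exactly. Their poses are not given: they have to be found in the camera images.
- cupboard: Fixed bench-top cupboard, cherry wood, 160 deep (x) x 360 wide (y) x 170 mm high; origin at the centre of its underside, z up. Its -x side is the front with two plain white handleless doors and faces the robot, turned by up to 0.25 rad. The doors stand between 12 mm side panels, front faces flush with the cupboard's front (x = -80 mm); behind them is a 12 mm slot, then the top panel.
- wide_hinge (a point): Fixed point on the wide door's vertical hinge axis, 170 mm above the bench. The axis is the outer edge of the door's front face, on the cupboard's +y side (left as seen from the robot): x = -80, y = +166 mm in the cupboard's frame.
- wide_corner (a point): Top free corner of the wide door's front face; it moves with the door. The door is 208 mm wide (hinge axis to free edge), 14 mm thick, and reaches from 3 to 167 mm above the bench. Shut, the corner lies at x = -80, y = -42 mm in the cupboard's frame.
- narrow_corner (a point): Top free corner of the narrow door's front face, 2 mm beside the wide door's free edge. This door is 122 mm wide and hinged on the cupboard's -y side.
- wide_door (a joint): Wide door angle in rad: 0 shut, + open towards the robot, stop at 1.75. Pressed inwards it goes to a rubber stop at about -0.04; at about -0.025 (4 to 5 mm and about 12 N at 180 mm from the hinge) the catch lets go, for good. Left free, the door is then pushed ajar to about 0.37 by a spring rod in about 1 s. Further on it is free: it stays where it is left, takes under 1 N at its edge. About 0.5 kg.
- narrow_door (a joint): Angle of the narrow door in rad, 0 shut, with a like catch of its own; it is to stay shut.
- robot_car: Loose four-wheeled robot car kit, plywood decks on black tyres with yellow hubs, 200 x 176 x 80 mm, standing on the bench in front of the narrow door, outside the sweep of the wide one; origin under its centre.
- breadboard: Loose white breadboard, 165 x 55 x 9 mm, lying on the cupboard's top towards the back; origin under its centre.
- multimeter: Loose black multimeter, 130 x 68 x 39 mm, lying face up on the bench in front of the power supply; origin under its centre.
- power_supply: Fixed grey bench power supply, 240 deep x 150 wide x 151 mm high, standing beside the cupboard, to its left or right; origin at the centre of its underside, front to -x.

How it is judged:
By the outcome, as a careful person would: the job done as asked, in the order asked, and still so for the second after the job is handed in, with the robot touching nothing.
It also fails if it takes over 53 s, if anything falls off the work surface, if the arm or the gripper's body presses on something with over 40 N, if the wrist force passes 120 N, or if a joint passes its speed limit or range.

## Working session

There is one attempt and no reset: what is moved stays moved. The work goes in short steps, Python scripts to look and compute and a tool call to move; the robot and the scene stay as the last step left them, time stands still between calls to the robot, and variables do not carry over. Pictures are saved under pics/ and viewed, and the job is handed in when it is done.

Besides the shell and the picture viewer there is one more tool, called after "Request:" as name(argument=value, ...) on one line, values as JSON. servo_tool: Moves the arm, as the interface text tells. Its arguments: {"type":"object","properties":{"plan":{"type":"array","items":{"type":"object","properties":{"translation":{"type":"array","items":{"type":"number"}},"twist":{"type":"array","items":{"type":"number"}}}}},"claw":{"type":"number"},"squeeze":{"type":"number"}},"required":["plan"]}

```bash
mkdir -p pics; python3 - <<'E'
from cell import env, optics
import cv2
for n in ("scene","top"):
    im=optics.camera(n); cv2.imwrite(f"pics/{n}0.png",im)
    c=optics.get_calibration(n); print(n,c)
s=env.sense(); print(s, env.hold_point_z)
E
```

```text
scene {'vertical_fov': 44.12225297959497, 'cx': 253.16963433348852, 'cy': 191.42725680784866, 'T': array([[-9.89197580e-01, -1.15004623e-01,  9.08960042e-02,
         4.42046619e+02],
       [-1.46407257e-01,  8.05920792e-01, -5.73634546e-01,
         8.12136040e+02],
       [-7.28435506e-03, -5.80745739e-01, -8.14052409e-01,
         1.36723696e+03],
       [ 0.00000000e+00,  0.00000000e+00,  0.00000000e+00,
         1.00000000e+00]])}
top {'vertical_fov': 51.53242914795533, 'cx': 259.17905760882985, 'cy': 187.53307418738518, 'T': array([[-1.32569239e-01, -9.69358302e-01,  2.06808801e-01,
         3.49889965e+02],
       [-9.91159074e-01,  1.30784819e-01, -2.23387697e-02,
        -2.81802920e+01],
       [-5.39317971e-03, -2.07941854e-01, -9.78126321e-01,
         1.15101871e+03],
       [ 0.00000000e+00,  0.00000000e+00,  0.00000000e+00,
         1.00000000e+00]])}
{'t': 0.1, 'joint_pos': array([-1.44200102,  0.39911974,  0.04505913,  1.53776358, -0.01871588,
        1.20689684, -0.05067746]), 'dq': array([-2.38337767e-05, -2.37730767e-03,  3.30648457e-05, -3.13581069e-03,
       -1.55637169e-03, -1.89588028e-03, -3.22383148e-04]), 'effort': array([ 3.46490611e-03, -4.76257753e+01,  1.37030158e+00, -2.54948992e+01,
        1.19833834e-02,  5.00029812e-03,  1.55965284e-05]), 'position': array([146.6450029 , 632.65347517, 230.36244273]), 'tool_rot': array([ 7.82855174e-01,  6.22203341e-01, -6.53401642e-04,  5.93596389e-04]), 'contact_force': array([-0.67101378, -0.18129282,  0.01693008]), 'moment': array([-0.03625059, -0.01496157,  0.02635101]), 'width': 0.9985822108826673} 18.700000000000003
```

View pics/scene0.png

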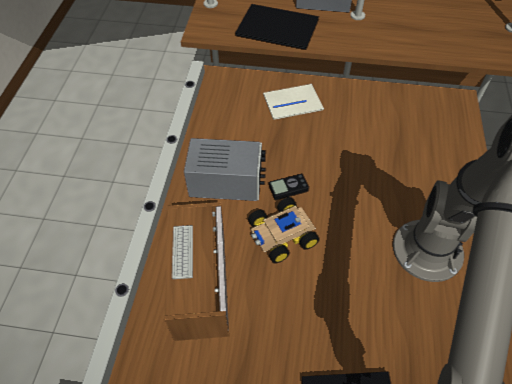

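View pics/top0.png

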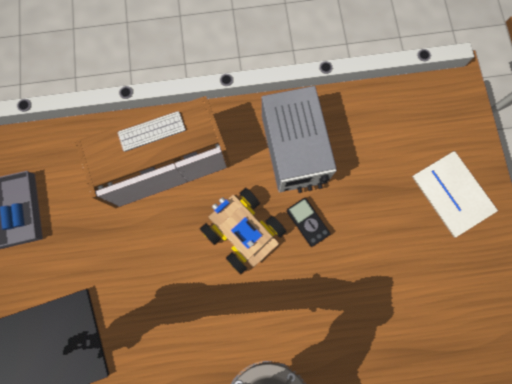

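The scene view shows the cupboard at about (200,270), the supply at (225,170), the car at (283,232) and the multimeter at (289,186). In the top view the white doors run from about (100,195) to (225,155), with the hinge side at the left. I'll zoom in next.

```bash
python3 - <<'E'
import cv2
im=cv2.imread("pics/top0.png"); cv2.imwrite("pics/top0z.png",cv2.resize(im[90:290,70:350],(784,560),interpolation=cv2.INTER_CUBIC))
im=cv2.imread("pics/scene0.png"); cv2.imwrite("pics/scene0z.png",cv2.resize(im[180:350,150:340],None,fx=3.4,fy=3.4,interpolation=cv2.INTER_CUBIC))
E
```

```text
(no output)
```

View pics/top0z.png

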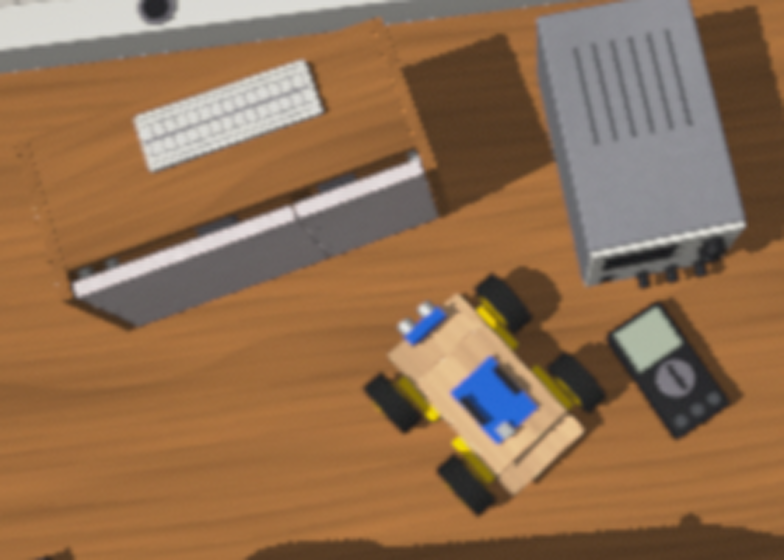

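View pics/scene0z.png

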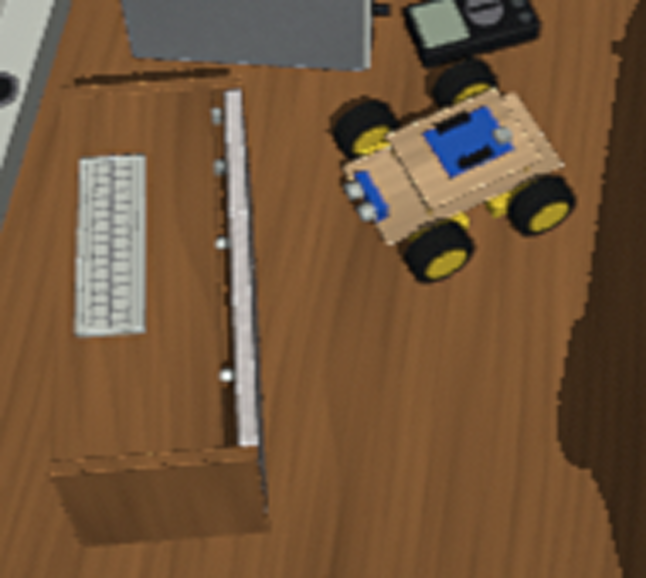

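```bash
cat > h.py <<'E'
import numpy as np
from cell import env, optics
def ray(n,u,v):
    c=optics.get_calibration(n);f=192/np.tan(np.radians(c['vertical_fov']/2))
    d=c['T'][:3,:3]@np.array([(u-c['cx'])/f,(v-c['cy'])/f,1.]);return c['T'][:3,3],d
def onz(n,u,v,z):
    o,d=ray(n,u,v);return o+d*(z-o[2])/d[2]
def proj(n,p):
    c=optics.get_calibration(n);f=192/np.tan(np.radians(c['vertical_fov']/2))
    q=c['T'][:3,:3].T@(np.array(p)-c['T'][:3,3]);return f*q[0]/q[2]+c['cx'],f*q[1]/q[2]+c['cy']
E
python3 - <<'E'
from h import *
import cv2
np.set_printoptions(precision=1,suppress=True)
# strip mask
def strip(n,roi):
    im=cv2.imread(f"pics/{n}0.png");hsv=cv2.cvtColor(im,cv2.COLOR_BGR2HSV)
    m=((hsv[...,1]<50)&(hsv[...,2]>150)).astype(np.uint8)
    x0,y0,x1,y1=roi;k=np.zeros_like(m);k[y0:y1,x0:x1]=m[y0:y1,x0:x1]
    nl,l,st,_=cv2.connectedComponentsWithStats(k)
    for i in range(1,nl):
        if st[i,4]>40:
            pts=np.argwhere(l==i)[:,::-1].astype(np.float32)
            print(n,st[i],cv2.boxPoints(cv2.minAreaRect(pts)).tolist(), [onz(n,*p,167)[:2] for p in cv2.boxPoints(cv2.minAreaRect(pts))])
strip("top",(85,130,235,215)); strip("scene",(205,195,235,325))
for a in [("top",97.5,195.7),("top",177.1,167.5),("top",220.7,151.8),("scene",221.2,206.5),("scene",226.2,310.3)]: print(a,onz(*a,167))
# car tyres and deck, power supply
g=lambda x,y:(x/2.8+70,y/2.8+90)
for nm,p,z in [("tyreL",(365,380),50),("tyreB",(440,490),50),("deckFL",(390,350),75),("sensor",(402,325),75),("tyreR",(490,280),50),("deckBR",(515,495),75),("PSfl",(590,283),0),("PSbackL",(540,20),151),("bb",(150,170),179)]:
    print(nm,onz("top",*g(*p),z))
E
```

```text
top [118 130  66  21 732] [[117.21044158935547, 131.5326690673828], [177.33380126953125, 112.29319763183594], [183.41796875, 131.30625915527344], [123.29461669921875, 150.5457305908203]] [array([755.8, 297.1]), array([788. , 136.4]), array([733.1, 125.4]), array([701.8, 284.5])]
top [ 96 146 125  50 737] [[95.18213653564453, 190.755615234375], [218.8827667236328, 145.67828369140625], [221.01736450195312, 151.5360107421875], [97.31672668457031, 196.61334228515625]] [array([605.2, 361.7]), array([681.7,  38. ]), array([665.2,  34.3]), array([589.3, 357.1])]
scene [217 207   9 104 462] [[215.79348754882812, 207.0540008544922], [220.47067260742188, 206.84458923339844], [225.08938598632812, 309.9959716796875], [220.41220092773438, 310.20538330078125]] [array([680.1,  40.2]), array([666.1,  37.4]), array([593.2, 357.5]), array([605.3, 359.8])]
('top', 97.5, 195.7) [591.6 356.5 167. ]
('top', 177.1, 167.5) [638.  150.6 167. ]
('top', 220.7, 151.8) [664.6  35.2 167. ]
('scene', 221.2, 206.5) [664.2  35.9 167. ]
('scene', 226.2, 310.3) [590.1 357.9 167. ]
tyreL [497.1 122.8  50. ]
tyreB [380.9  61.5  50. ]
deckFL [519.7  92.3  75. ]
sensor [542.6  78.   75. ]
tyreR [581.  -12.7  50. ]
deckBR [366.2 -10.4  75. ]
PSfl [ 574.2 -116.1    0. ]
PSbackL [807.4 -93.9 151. ]
bb [697. 280. 179.]
```

The two views agree: the hinge is at about (591,357), the cupboard yaw is about 0.225 rad, and the wide door's free corner is at about (637,154). The car's nearest tyre is about 250 mm from the hinge. Next I shut the fingers and turn the tool so that its x axis is along the door normal (+64° about tool z).

Request:
servo_tool(claw=0, plan=[{"translation": [0, 0, 0], "twist": [0, 0, 10]}, {"translation": [0, 0, 0], "twist": [0, 0, 10]}, {"translation": [0, 0, 0], "twist": [0, 0, 10]}, {"translation": [0, 0, 0], "twist": [0, 0, 10]}, {"translation": [0, 0, 0], "twist": [0, 0, 10]}])

```text
t: 0.72
position: [146.3, 630.6, 227.0]
tool_rot: [0.976, 0.219, -0.002, 0.004]
contact_force: [-0.2, 0.4, -0.5]
width: -0.0
```

```bash
cat >> h.py <<'E'
from scipy.spatial.transform import Rotation as R
np.set_printoptions(precision=2,suppress=True)
H=np.array([591.,357.]);yaw=0.2248
U=np.array([-np.sin(yaw),np.cos(yaw)]);N=-np.array([np.cos(yaw),np.sin(yaw)])
def rel(goal=None):
    s=env.sense();r=R.from_quat(s['tool_rot']);p=s['position'];M=r.as_matrix()
    q=p[:2]-H
    print('t',s['t'],'p',p,'xang',np.degrees(np.arctan2(M[1,0],M[0,0])),'z',M[:,2],'F',s['contact_force'],'w',s['width'])
    print('along -u (r):',-q@U,'out n:',q@N,'theta of TCP',np.arctan2(q@N,-q@U),'R',np.hypot(*q), 'j',s['joint_pos'])
    if goal is not None:
        d=r.inv().apply(np.array(goal)-p);print('goal',goal,'tool shift mm',d)
def pt(r,o,z): return np.r_[H-U*r+N*o,z]
E
python3 -c "
from h import *
rel(pt(180,60,231))"
```

```text
t 0.725 p [146.25 630.6  227.03] xang 25.318436994092288 z [-0.   -0.01 -1.  ] F [-0.24  0.39 -0.52] w -0.0001353692629062186
along -u (r): -365.8569994510979 out n: 372.5690369454843 theta of TCP 2.347105086082594 R 522.1676276233967 j [-1.56  0.41  0.21  1.55 -0.09  1.21 -0.89]
goal [572.63 168.15 231.  ] tool shift mm [187.64 600.39  -1.04]
```

Request:
servo_tool(plan=[{"translation": [0.017, 0.055, -0.002], "twist": [0, 0, 0]}, {"translation": [0.017, 0.055, -0.002], "twist": [0, 0, 0]}, {"translation": [0.017, 0.055, -0.002], "twist": [0, 0, 0]}, {"translation": [0.017, 0.055, -0.002], "twist": [0, 0, 0]}, {"translation": [0.017, 0.055, -0.002], "twist": [0, 0, 0]}])

```text
t: 1.35
position: [340.4, 416.2, 235.1]
tool_rot: [0.974, 0.225, -0.003, 0.005]
contact_force: [1.6, -0.0, 0.9]
width: -0.003
```

```bash
python3 -c "
from h import *
rel(pt(180,60,231))"
```

```text
t 1.35 p [340.45 416.19 235.1 ] xang 25.97054867174895 z [-0.   -0.01 -1.  ] F [ 1.64 -0.04  0.9 ] w -0.002837377046175328
along -u (r): -113.55320292135745 out n: 231.05325730889413 theta of TCP 2.027587820101985 R 257.44890290453566 j [-1.26  0.21  0.34  1.8  -0.07  1.16 -0.44]
goal [572.63 168.15 231.  ] tool shift mm [100.15 324.63   5.71]
```

Request:
servo_tool(plan=[{"translation": [0.017, 0.058, 0], "twist": [0, 0, 0]}, {"translation": [0.017, 0.058, 0], "twist": [0, 0, 0]}, {"translation": [0.017, 0.058, 0], "twist": [0, 0, 0]}, {"translation": [0.017, 0.058, 0], "twist": [0, 0, 0]}, {"translation": [0.017, 0.058, 0], "twist": [0, 0, 0]}])

```text
t: 1.98
position: [548.3, 185.2, 235.7]
tool_rot: [0.974, 0.226, -0.004, 0.004]
contact_force: [-0.2, 0.8, 0.5]
width: -0.002
```

Request:
servo_tool(plan=[{"translation": [0, 0, 0], "twist": [0, 0, 7]}, {"translation": [0, 0, 0], "twist": [0, 0, 7]}])

```text
t: 2.22
position: [551.4, 177.3, 235.1]
tool_rot: [0.995, 0.096, -0.003, 0.006]
contact_force: [-0.3, 0.6, -0.4]
width: -0.002
```

```bash
python3 -c "
from h import *
rel(pt(180,60,120))"
```

```text
t 2.225 p [551.38 177.31 235.13] xang 10.967745132693896 z [-0.   -0.01 -1.  ] F [-0.26  0.6  -0.35] w -0.001676727190772905
along -u (r): 166.3373556999819 out n: 78.67421545864974 theta of TCP 0.4417987750838297 R 184.00475015416407 j [-0.84  0.31  0.57  1.71 -0.17  1.18 -0.04]
goal [572.63 168.15 120.  ] tool shift mm [ 19.95  11.66 115.14]
```

Request:
servo_tool(plan=[{"translation": [0.001, 0.004, 0.04], "twist": [0, 0, -1]}, {"translation": [0.001, 0.004, 0.04], "twist": [0, 0, -1]}, {"translation": [0.001, 0.004, 0.036], "twist": [0, 0, 0]}, {"translation": [0, 0, 0], "twist": [0, 0, 0]}])

```text
t: 2.72
position: [556.3, 164.0, 115.8]
tool_rot: [0.994, 0.113, -0.003, 0.006]
contact_force: [-0.9, 0.8, -0.5]
width: -0.0
```

```bash
python3 -c "
from h import *
import cv2
rel(pt(180,0,118))
for n in ('scene','top'):
    im=optics.camera(n); x=im[120:350,120:400] if n=='scene' else im[60:290,70:350]
    cv2.imwrite('pics/pre_'+n+'.png',cv2.resize(x,None,fx=2,fy=2,interpolation=cv2.INTER_CUBIC))
a=cv2.imread('pics/pre_scene.png');b=cv2.imread('pics/pre_top.png')
cv2.imwrite('pics/pre.png',cv2.resize(cv2.hconcat([a,b]),(800,328)))
"
```

```text
t 2.725 p [556.29 164.02 115.78] xang 12.943158220614992 z [-0.01 -0.01 -1.  ] F [-0.85  0.85 -0.46] w -0.0001394594244355132
along -u (r): 180.3874929719317 out n: 76.8556236461608 theta of TCP 0.40276685990955396 R 196.07762367679544 j [-0.77  0.44  0.52  1.83 -0.25  0.94  0.08]
goal [631.12 181.53 118.  ] tool shift mm [76.84 -0.27 -2.85]
```

View pics/pre.png

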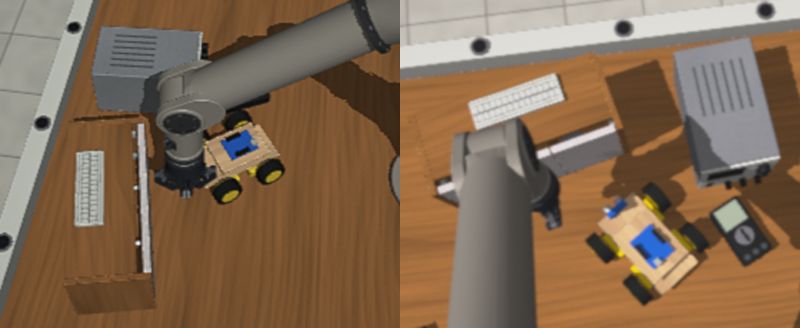

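The gripper stands in front of the wide door near its free edge (left half at about (185,180)), clear of the car. I'll close in on the door.

Request:
servo_tool(plan=[{"translation": [0.02, 0, 0], "twist": [0, 0, 0]}, {"translation": [0.02, 0, 0], "twist": [0, 0, 0]}, {"translation": [0, 0, 0], "twist": [0, 0, 0]}])

```text
t: 3.2
position: [602.3, 176.7, 125.6]
tool_rot: [0.993, 0.114, 0.005, 0.003]
contact_force: [-0.4, 0.4, -1.0]
width: 0.001
```

Request:
servo_tool(plan=[{"translation": [0.004, 0, 0], "twist": [0, 0, 0]}, {"translation": [0.004, 0, 0], "twist": [0, 0, 0]}, {"translation": [0.002, 0, 0], "twist": [0, 0, 0]}])

```text
t: 3.58
position: [612.0, 179.5, 127.9]
tool_rot: [0.993, 0.114, 0.006, 0.003]
contact_force: [-0.4, 0.1, -0.5]
width: -0.0
```

```bash
python3 -c "
from h import *
rel()"
```

```text
t 3.575 p [611.99 179.52 127.89] xang 13.1017781861132 z [ 0.01 -0.   -1.  ] F [-0.44  0.13 -0.54] w -0.0004951859577176829
along -u (r): 177.68997711639182 out n: 19.10237254718755 theta of TCP 0.10709264328941932 R 178.71381760948256 j [-0.73  0.51  0.51  1.7  -0.28  1.    0.11]
```

Request:
servo_tool(plan=[{"translation": [0.002, 0, 0.002], "twist": [0, 0, 0]}, {"translation": [0.002, 0, 0.002], "twist": [0, 0, 0]}])

```text
t: 3.82
position: [615.8, 180.4, 125.8]
tool_rot: [0.993, 0.114, 0.005, 0.002]
contact_force: [-6.0, -2.0, 16.2]
width: 0.002
```

Request:
servo_tool(plan=[{"translation": [0.002, 0, 0.002], "twist": [0, 0, 0]}, {"translation": [0.002, 0, 0], "twist": [0, 0, 0]}])

```text
t: 4.08
position: [616.8, 180.8, 126.5]
tool_rot: [0.993, 0.114, 0.001, 0.001]
contact_force: [-7.5, -0.5, 3.8]
width: 0.004
```

```bash
python3 -c "
from h import *
rel()"
```

```text
t 4.075 p [616.81 180.75 126.47] xang 13.0762992252075 z [ 0. -0. -1.] F [-7.52 -0.49  3.75] w 0.0035750750756468005
along -u (r): 177.5674243529601 out n: 14.122396685322075 theta of TCP 0.0793655282418653 R 178.1281344411427 j [-0.72  0.53  0.51  1.68 -0.29  1.01  0.11]
```

Fz rose to 16 N, so the broader upper part of the fingers is probably touching the door's top edge. I'll back off, tilt so that the tips lead, and raise a little.

Request:
servo_tool(plan=[{"translation": [-0.02, 0, -0.002], "twist": [0, 0, 0]}, {"translation": [0, 0, -0.003], "twist": [0, 8, 0]}, {"translation": [0, 0, -0.003], "twist": [0, 8, 0]}, {"translation": [0, 0, 0], "twist": [0, 0, 0]}])

```text
t: 4.58
position: [595.3, 175.3, 133.0]
tool_rot: [0.983, 0.113, 0.142, -0.015]
contact_force: [0.2, 0.5, -0.6]
width: -0.003
```

```bash
python3 -c "
from h import *
rel(pt(182,17,132))"
```

```text
t 4.575 p [595.32 175.31 133.05] xang 13.108146041958927 z [ 0.28  0.06 -0.96] F [ 0.17  0.52 -0.63] w -0.0027439218716785157
along -u (r): 178.08126750743023 out n: 36.293070878233586 theta of TCP 0.20104730691094266 R 181.74191819947706 j [-0.83  0.34  0.54  1.96 -0.24  0.61  0.07]
goal [615.   175.79 132.  ] tool shift mm [18.2   3.97  6.45]
```

Request:
servo_tool(plan=[{"translation": [0.007, 0.002, 0.002], "twist": [0, 0, 0]}, {"translation": [0.006, 0.001, 0.002], "twist": [0, 0, 0]}, {"translation": [0, 0, 0], "twist": [0, 0, 0]}])

```text
t: 4.95
position: [614.4, 176.8, 134.3]
tool_rot: [0.983, 0.113, 0.143, -0.014]
contact_force: [0.2, -0.1, -0.7]
width: 0.003
```

Request:
servo_tool(plan=[{"translation": [0.003, 0, 0.001], "twist": [0, 0, 0]}, {"translation": [0.003, 0, 0.001], "twist": [0, 0, 0]}])

```text
t: 5.2
position: [621.8, 178.2, 133.9]
tool_rot: [0.983, 0.113, 0.142, -0.014]
contact_force: [-0.3, 0.3, 0.2]
width: -0.003
```

```bash
python3 -c "
from h import *
rel()"
```

```text
t 5.2 p [621.76 178.19 133.92] xang 13.147599865906233 z [ 0.28  0.06 -0.96] F [-0.34  0.33  0.15] w -0.002807118844914081
along -u (r): 181.16900756146129 out n: 9.875893924069373 theta of TCP 0.05445815031500084 R 181.43798549808773 j [-0.79  0.38  0.53  1.9  -0.27  0.63  0.1 ]
```

Request:
servo_tool(plan=[{"translation": [0.002, 0, 0.001], "twist": [0, 0, 0]}, {"translation": [0.001, 0, 0], "twist": [0, 0, 0]}])

```text
t: 5.45
position: [624.0, 178.7, 133.2]
tool_rot: [0.983, 0.113, 0.141, -0.014]
contact_force: [-4.3, -0.6, 2.1]
width: -0.004
```

Request:
servo_tool(plan=[{"translation": [0.002, 0, 0.001], "twist": [0, 0, 0]}, {"translation": [0.001, 0, 0], "twist": [0, 0, 0]}])

```text
t: 5.7
position: [624.5, 178.8, 132.4]
tool_rot: [0.984, 0.113, 0.138, -0.014]
contact_force: [-4.7, -0.6, 4.0]
width: -0.002
```

```bash
python3 -c "
from h import *
rel()"
```

```text
t 5.7 p [624.47 178.79 132.42] xang 13.138009167564746 z [ 0.27  0.06 -0.96] F [-4.75 -0.63  4.02] w -0.0020993492563168357
along -u (r): 181.1871984874749 out n: 7.095948685738525 theta of TCP 0.039143627041452835 R 181.32609680763068 j [-0.78  0.39  0.52  1.89 -0.27  0.64  0.1 ]
```

Contact starts at an offset of about 8 mm. I'll press with larger rows, since each row restarts from the measured pose.

Request:
servo_tool(plan=[{"translation": [0.004, 0, 0.001], "twist": [0, 0, 0]}, {"translation": [0.004, 0, 0.001], "twist": [0, 0, 0]}])

```text
t: 5.95
position: [628.1, 179.6, 131.5]
tool_rot: [0.985, 0.113, 0.133, -0.014]
contact_force: [-9.0, -2.0, 5.4]
width: -0.003
```

```bash
python3 -c "
from h import *
rel()"
```

```text
t 5.95 p [628.12 179.63 131.47] xang 13.127585474605338 z [ 0.26  0.06 -0.96] F [-8.98 -2.02  5.39] w -0.002859612349615155
along -u (r): 181.17886406589662 out n: 3.351862310732413 theta of TCP 0.01849818411617092 R 181.20986663302514 j [-0.78  0.4   0.52  1.87 -0.28  0.66  0.11]
```

Request:
servo_tool(plan=[{"translation": [0.004, 0, 0.001], "twist": [0, 0, 0]}])

```text
t: 6.08
position: [629.5, 179.9, 130.7]
tool_rot: [0.985, 0.113, 0.13, -0.014]
contact_force: [-8.2, -1.9, 5.8]
width: -0.0
```

Request:
servo_tool(plan=[{"translation": [0.003, 0, 0.001], "twist": [0, 0, 0]}])

```text
t: 6.2
position: [630.0, 179.9, 129.7]
tool_rot: [0.985, 0.113, 0.127, -0.014]
contact_force: [-9.5, -2.1, 6.1]
width: 0.002
```

```bash
python3 -c "
from h import *
rel()"
```

```text
t 6.2 p [630.01 179.94 129.71] xang 13.121421127134106 z [ 0.25  0.06 -0.97] F [-9.5  -2.14  6.09] w 0.0017104040016301153
along -u (r): 181.3004662975878 out n: 1.4411589925098847 theta of TCP 0.007948841329778604 R 181.30619409982788 j [-0.77  0.41  0.51  1.86 -0.28  0.68  0.11]
```

Request:
servo_tool(plan=[{"translation": [0.005, 0, 0.0], "twist": [0, 0, 0]}])

```text
t: 6.32
position: [630.1, 179.9, 129.4]
tool_rot: [0.986, 0.113, 0.121, -0.014]
contact_force: [-17.8, -4.2, 12.0]
width: 0.004
```

Request:
servo_tool(plan=[{"translation": [0.005, 0, 0.0], "twist": [0, 0, 0]}])

```text
t: 6.45
position: [629.9, 179.8, 129.1]
tool_rot: [0.987, 0.113, 0.115, -0.014]
contact_force: [-14.9, -3.3, 9.3]
width: -0.0
```

```bash
python3 -c "
from h import *
rel()"
```

```text
t 6.45 p [629.91 179.8  129.14] xang 13.11194115003527 z [ 0.22  0.05 -0.97] F [-14.89  -3.33   9.35] w -0.00031218230948866434
along -u (r): 181.41987409705203 out n: 1.5650447939743317 theta of TCP 0.008626430706529943 R 181.4266245141472 j [-0.76  0.42  0.51  1.84 -0.29  0.71  0.12]
```

The force rose to about 18 N with no further travel, so the door is against the rubber stop and the catch should have let go. I'll draw back clear.

Request:
servo_tool(plan=[{"translation": [-0.038, 0, -0.01], "twist": [0, 0, 0]}, {"translation": [-0.038, 0, -0.012], "twist": [0, 0, 0]}, {"translation": [-0.038, 0, -0.02], "twist": [0, 0, 0]}, {"translation": [-0.01, 0, -0.03], "twist": [0, -7, 0]}, {"translation": [0, 0, -0.03], "twist": [0, -7, 0]}])

```text
t: 7.08
position: [482.6, 145.2, 197.0]
tool_rot: [0.993, 0.115, -0.013, 0.001]
contact_force: [-0.2, 0.2, -1.0]
width: 0.006
```

Request:
servo_tool(plan=[{"translation": [0, 0, -0.03], "twist": [0, 0, 0]}, {"translation": [0, 0, 0], "twist": [0, 0, 0]}, {"translation": [0, 0, 0], "twist": [0, 0, 0]}, {"translation": [0, 0, 0], "twist": [0, 0, 0]}])

```text
t: 7.58
position: [486.3, 146.3, 228.8]
tool_rot: [0.993, 0.115, -0.01, 0.001]
contact_force: [-0.2, 0.7, -0.6]
width: -0.001
```

```bash
cat > look.py <<'E'
from h import *
import cv2,sys
t=sys.argv[1]
L=[]
for n in ('scene','top'):
    im=optics.camera(n); cv2.imwrite(f'pics/{t}_{n}.png',im)
    x=im[120:350,120:400] if n=='scene' else im[60:290,70:350]
    L.append(cv2.resize(x,(400,328),interpolation=cv2.INTER_CUBIC))
cv2.imwrite(f'pics/{t}.png',cv2.hconcat(L))
rel()
E
python3 look.py ajar
```

```text
t 7.675 p [486.12 146.24 228.69] xang 13.159273961641533 z [-0.02 -0.   -1.  ] F [-0.    1.31  0.4 ] w -0.0002684755982200807
along -u (r): 182.07815222603696 out n: 149.21789659050307 theta of TCP 0.6865345426415724 R 235.41120232678387 j [-0.91  0.18  0.61  1.87 -0.12  1.14 -0.02]
```

View pics/ajar.png

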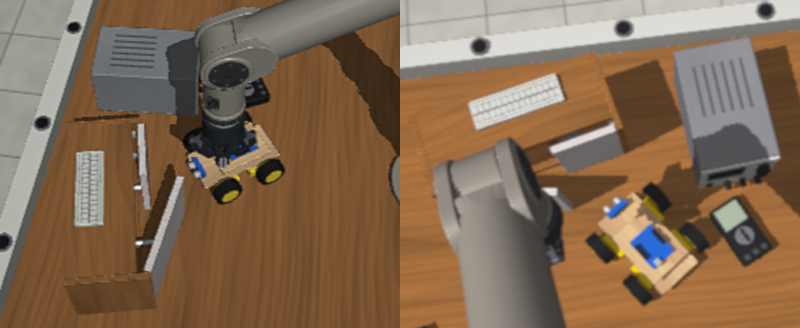

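```bash
python3 - <<'E'
from h import *
import cv2
p=onz("scene",249.5,244.8,167);q=p[:2]-H;print(p,np.arctan2(q@N,-q@U),np.hypot(*q))
im=cv2.imread('pics/ajar_scene.png');cv2.imwrite('pics/ajz.png',cv2.resize(im[190:330,160:290],None,fx=4.2,fy=4.2,interpolation=cv2.INTER_CUBIC))
for th in (.37,.45,.33):
    for r in (150,170,185): 
        print(th,r,'back face out',r*np.sin(th)-14*np.cos(th), 'r->along',r*np.cos(th)+14*np.sin(th))
E
```

```text
[558.88 154.7  167.  ] 0.38227725395674844 204.83433114782426
0.37 150 back face out 41.18973195625981 r->along 144.91171788841464
0.37 170 back face out 48.422040595559054 r->along 163.5582648005353
0.37 185 back face out 53.84627207503348 r->along 177.54317498462584
0.45 150 back face out 52.63857068374706 r->along 141.15658283045875
0.45 170 back face out 61.33788136597167 r->along 159.1655248775123
0.45 185 back face out 67.86236437764012 r->along 172.67223141280246
0.33 150 back face out 35.36186144983284 r->along 146.4429539267862
0.33 170 back face out 41.8427220177302 r->along 165.36380079735395
0.33 185 back face out 46.70336744365323 r->along 179.55443595027975
```

View pics/ajz.png

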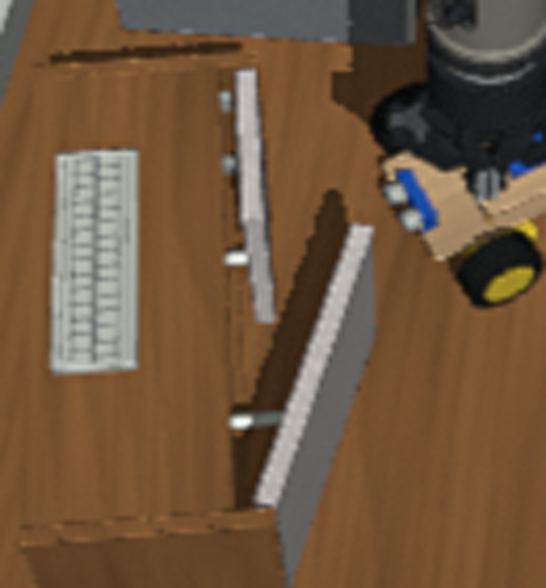

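The door stands ajar at about 0.38 rad with its free corner near (249,245) in the scene view. The narrow door is still shut, with its end face in view. Next I turn the tool and go over the gap behind the door.

Request:
servo_tool(plan=[{"translation": [0, 0, 0.0], "twist": [0, 0, 10]}, {"translation": [0, 0, 0.0], "twist": [0, 0, 10]}, {"translation": [0, 0, 0], "twist": [0, 0, 8]}])

```text
t: 8.05
position: [484.9, 145.8, 226.8]
tool_rot: [0.99, -0.137, -0.012, 0.004]
contact_force: [-0.7, -0.1, -1.0]
width: -0.003
```

```bash
python3 -c "
from h import *
rel(pt(180,25,220))"
```

```text
t 8.05 p [484.86 145.78 226.8 ] xang -15.755702971878963 z [-0.02 -0.01 -1.  ] F [-0.72 -0.13 -1.01] w -0.0030669594713614128
along -u (r): 182.24626154623238 out n: 150.55527610191714 theta of TCP 0.6904595566234584 R 236.39075914616933 j [-0.97  0.19  0.68  1.88 -0.14  1.14 -0.51]
goal [606.75 175.96 220.  ] tool shift mm [109.24 -62.19   3.71]
```

Request:
servo_tool(plan=[{"translation": [0.035, -0.02, 0.0], "twist": [0, 0, 0]}, {"translation": [0.035, -0.02, 0.0], "twist": [0, 0, 0]}, {"translation": [0.03, -0.016, 0], "twist": [0, 0, 0]}, {"translation": [0, 0, 0], "twist": [0, 0, 0]}])

```text
t: 8.55
position: [597.1, 173.9, 220.5]
tool_rot: [0.991, -0.136, -0.014, 0.005]
contact_force: [-0.5, -0.4, -0.4]
width: -0.006
```

```bash
python3 -c "
from h import *
rel(pt(180,25,190))"
```

```text
t 8.55 p [597.07 173.94 220.47] xang -15.694661476885685 z [-0.03 -0.01 -1.  ] F [-0.54 -0.42 -0.38] w -0.00550189271844092
along -u (r): 179.81020076636977 out n: 34.88507391372468 theta of TCP 0.19162988524258717 R 183.16297846892598 j [-0.83  0.44  0.66  1.61 -0.28  1.22 -0.38]
goal [606.75 175.96 190.  ] tool shift mm [ 9.58 -4.96 30.17]
```

Request:
servo_tool(plan=[{"translation": [0.008, -0.004, 0.012], "twist": [0, 0, 0]}, {"translation": [0.001, 0, 0.012], "twist": [0, 0, 0]}, {"translation": [0, 0, 0], "twist": [0, 0, 0]}])

```text
t: 8.93
position: [603.9, 174.6, 193.0]
tool_rot: [0.99, -0.137, -0.016, 0.005]
contact_force: [-0.9, 0.5, 0.2]
width: 0.005
```

```bash
python3 look.py behind; python3 -c "
from h import *
rel(pt(180,26,137))"
```

```text
t 9.025 p [604.82 174.9  194.36] xang -15.705324366252215 z [-0.03 -0.01 -1.  ] F [ 0.1  -0.87  0.39] w 0.0034543327894094333
along -u (r): 180.59736038189212 out n: 27.12427154175376 theta of TCP 0.14907767834419508 R 182.6229248576909 j [-0.81  0.48  0.64  1.62 -0.31  1.18 -0.37]
t 9.025 p [604.82 174.9  194.36] xang -15.705324366252215 z [-0.03 -0.01 -1.  ] F [ 0.1  -0.87  0.39] w 0.0034543327894094333
along -u (r): 180.59736038189212 out n: 27.12427154175376 theta of TCP 0.14907767834419508 R 182.6229248576909 j [-0.81  0.48  0.64  1.62 -0.31  1.18 -0.37]
goal [605.78 175.73 137.  ] tool shift mm [ 2.34 -1.84 57.29]
```

View pics/behind.png

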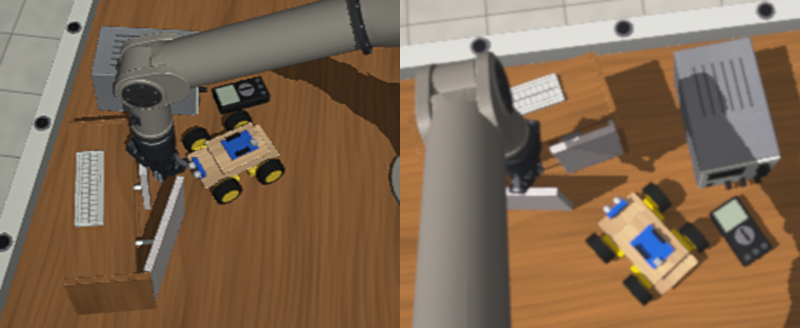

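The fingertips hang over the gap just behind the ajar door (right half at about (525,185)). I'll lower in small steps.

Request:
servo_tool(plan=[{"translation": [0, 0, 0.015], "twist": [0, 0, 0]}, {"translation": [0, 0, 0.01], "twist": [0, 0, 0]}])

```text
t: 9.28
position: [604.4, 175.0, 169.4]
tool_rot: [0.991, -0.136, -0.014, 0.004]
contact_force: [-0.6, -0.4, -0.5]
width: -0.003
```

Request:
servo_tool(plan=[{"translation": [0, 0, 0.01], "twist": [0, 0, 0]}, {"translation": [0, 0, 0.008], "twist": [0, 0, 0]}, {"translation": [0, 0, 0.006], "twist": [0, 0, 0]}, {"translation": [0, 0, 0], "twist": [0, 0, 0]}])

```text
t: 9.78
position: [602.8, 174.8, 142.3]
tool_rot: [0.991, -0.136, -0.015, 0.004]
contact_force: [0.6, -0.4, 0.3]
width: -0.004
```

```bash
python3 -c "
from h import *
rel(pt(180,26,137))"
```

```text
t 9.775 p [602.77 174.81 142.34] xang -15.68964351411658 z [-0.03 -0.   -1.  ] F [ 0.64 -0.35  0.3 ] w -0.004305782021509544
along -u (r): 180.2315067765163 out n: 29.14203245510468 theta of TCP 0.16030480577133074 R 182.57232564260067 j [-0.79  0.53  0.62  1.68 -0.34  1.08 -0.34]
goal [605.78 175.73 137.  ] tool shift mm [ 2.8  -1.77  5.24]
```

Request:
servo_tool(plan=[{"translation": [-0.012, 0.005, 0.004], "twist": [0, 0, 3]}, {"translation": [-0.014, 0.004, 0.002], "twist": [0, 0, 4]}, {"translation": [-0.014, 0.004, 0], "twist": [0, 0, 4]}])

```text
t: 10.15
position: [562.3, 175.2, 138.6]
tool_rot: [0.972, -0.234, -0.012, 0.005]
contact_force: [0.8, 0.4, 0.2]
width: 0.002
```

```bash
cat > arc.py <<'E'
from h import *
import sys
rel()
s=env.sense();M=R.from_quat(s['tool_rot']).as_matrix();q=s['position'][:2]-H
phi=np.arctan2(q@N,-q@U);Rt=float(sys.argv[1])
p=phi+0.1
d=R.from_quat(s['tool_rot']).inv().apply(pt(Rt*np.cos(p),Rt*np.sin(p),135)-s['position'])
print('step .1rad tool mm',d,'est door th',phi+np.arcsin(24/np.hypot(*q)))
E
python3 arc.py 175
```

```text
t 10.15 p [562.31 175.19 138.64] xang -27.110996333549263 z [-0.03 -0.   -1.  ] F [0.83 0.39 0.24] w 0.0023561490052046346
along -u (r): 170.84291567465604 out n: 68.49515585359721 theta of TCP 0.38130333418888535 R 184.06218571892003 j [-0.88  0.47  0.68  1.78 -0.34  1.04 -0.54]
step .1rad tool mm [-19.61  -4.07   4.  ] est door th 0.5120663830675574
```

Request:
servo_tool(plan=[{"translation": [-0.017, 0.002, 0.001], "twist": [0, 0, 4]}, {"translation": [-0.017, 0.003, 0.001], "twist": [0, 0, 4]}, {"translation": [-0.017, 0.003, 0.001], "twist": [0, 0, 4]}])

```text
t: 10.52
position: [514.9, 194.3, 138.3]
tool_rot: [0.941, -0.339, -0.01, 0.005]
contact_force: [0.1, 1.1, 0.7]
width: -0.002
```

```bash
python3 arc.py 175
```

```text
t 10.525 p [514.91 194.33 138.34] xang -39.622131442844044 z [-0.02 -0.   -1.  ] F [0.14 1.12 0.75] w -0.002377060941650829
along -u (r): 141.61870108102323 out n: 110.44150391643933 theta of TCP 0.6623337286674474 R 179.5917099512143 j [-1.02  0.42  0.75  1.88 -0.34  1.   -0.82]
step .1rad tool mm [-18.23  -0.96   3.6 ] est door th 0.7963711799270761
```

Request:
servo_tool(plan=[{"translation": [-0.017, 0.001, 0.002], "twist": [0, 0, 5]}, {"translation": [-0.017, 0.001, 0.001], "twist": [0, 0, 5]}, {"translation": [-0.017, 0.001, 0.001], "twist": [0, 0, 5]}])

```text
t: 10.9
position: [476.7, 228.4, 136.6]
tool_rot: [0.886, -0.463, -0.008, 0.005]
contact_force: [0.3, -0.6, 0.9]
width: 0.001
```

```bash
python3 arc.py 172; python3 look.py mid
```

```text
t 10.9 p [476.66 228.37 136.64] xang -55.20866284525426 z [-0.02 -0.   -1.  ] F [ 0.34 -0.6   0.92] w 0.0008751427394406749
along -u (r): 99.90377077934288 out n: 140.13646747972857 theta of TCP 0.9514627241362453 R 172.1016935815232 j [-1.18  0.4   0.82  1.93 -0.35  0.98 -1.15]
step .1rad tool mm [-16.9    3.06   1.86] est door th 1.0913711477125378
t 11.0 p [475.67 229.99 136.22] xang -54.83044905788059 z [-0.02 -0.   -1.  ] F [ 0.56  0.6  -0.6 ] w 0.0037416065738093834
along -u (r): 98.1101931057518 out n: 140.73629850956908 theta of TCP 0.962005364081932 R 171.55849063634957 j [-1.18  0.4   0.82  1.93 -0.35  0.98 -1.15]
```

View pics/mid.png

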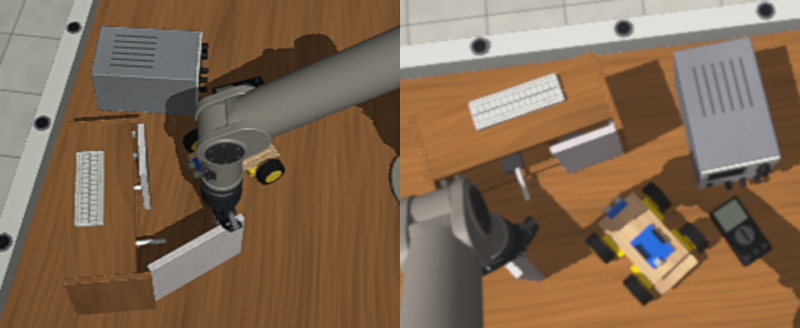

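The door follows the fingers, with its free corner at about (289,272) in the scene view. I'll continue.

Request:
servo_tool(plan=[{"translation": [-0.017, 0.003, 0.001], "twist": [0, 0, 4]}, {"translation": [-0.016, 0.003, 0.001], "twist": [0, 0, 4]}, {"translation": [-0.014, 0.003, 0], "twist": [0, 0, 4]}])

```text
t: 11.38
position: [446.6, 263.7, 136.4]
tool_rot: [0.833, -0.553, -0.006, 0.005]
contact_force: [-1.4, -0.9, 0.0]
width: -0.001
```

```bash
python3 arc.py 172; python3 look.py mid2; python3 -c "
from h import *
p=onz('scene',289.4,272.2,167);q=p[:2]-H;print('mid',p,np.arctan2(q@N,-q@U),np.hypot(*q))"
```

```text
t 11.375 p [446.65 263.72 136.43] xang -67.13001139083063 z [-0.02 -0.   -1.  ] F [-1.38 -0.91  0.01] w -0.0006865538797418329
along -u (r): 58.75659382925007 out n: 161.5155619721439 theta of TCP 1.2218959378414962 R 171.87092272281814 j [-1.31  0.39  0.87  1.96 -0.37  0.97 -1.43]
step .1rad tool mm [-17.03   2.24   1.55] est door th 1.3619934541773357
t 11.475 p [445.9  264.98 136.22] xang -66.85495784094825 z [-0.02 -0.   -1.  ] F [-0.75  0.28 -0.05] w 0.0009021300356144112
along -u (r): 57.35773991650783 out n: 161.9636791938441 theta of TCP 1.2304385077262183 R 171.82009110210655 j [-1.32  0.39  0.87  1.96 -0.37  0.97 -1.43]
mid [436.32 224.35 167.  ] 1.0867029570168687 203.77256032165806
```

View pics/mid2.png

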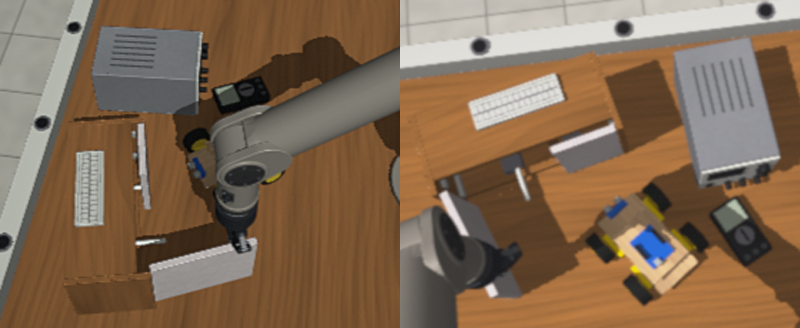

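The vision estimate matches the kinematic one (1.09 rad in the last frame), and the door is now at about 1.37. About 0.2 rad more is needed, done gently.

Request:
servo_tool(plan=[{"translation": [-0.011, 0.002, 0.001], "twist": [0, 0, 3]}, {"translation": [-0.009, 0.002, 0], "twist": [0, 0, 3]}, {"translation": [-0.006, 0.001, 0], "twist": [0, 0, 2]}, {"translation": [-0.003, 0, 0], "twist": [0, 0, 0]}])

```text
t: 11.98
position: [435.3, 287.0, 136.7]
tool_rot: [0.794, -0.607, -0.005, 0.004]
contact_force: [-0.0, -0.0, -0.4]
width: 0.002
```

```bash
python3 arc.py 172
```

```text
t 11.975 p [435.26 287.   136.71] xang -74.82017510649683 z [-0.01 -0.   -1.  ] F [-0.01 -0.04 -0.41] w 0.002119589162303138
along -u (r): 33.52039125735329 out n: 167.42021156183094 theta of TCP 1.3731920140794733 R 170.7429174796257 j [-1.38  0.4   0.9   1.96 -0.39  0.98 -1.6 ]
step .1rad tool mm [-16.89   3.06   1.78] est door th 1.514221242827363
```

Request:
servo_tool(plan=[{"translation": [-0.005, 0.001, 0.001], "twist": [0, 0, 1]}, {"translation": [-0.004, 0.001, 0], "twist": [0, 0, 1]}, {"translation": [0, 0, 0], "twist": [0, 0, 0]}])

```text
t: 12.35
position: [432.1, 294.7, 136.0]
tool_rot: [0.783, -0.622, -0.004, 0.004]
contact_force: [0.8, 0.2, 0.1]
width: 0.002
```

```bash
python3 arc.py 172
```

```text
t 12.35 p [432.06 294.74 136.01] xang -76.89359113240796 z [-0.01 -0.   -1.  ] F [0.79 0.16 0.07] w 0.0024224437345903072
along -u (r): 25.267238537471897 out n: 168.81972663282093 theta of TCP 1.4222291908189715 R 170.70012725153396 j [-1.4   0.41  0.91  1.95 -0.4   0.98 -1.64]
step .1rad tool mm [-16.93   2.9    1.07] est door th 1.5632940083947597
```

Now I back off from the door's back face, then rise.

Request:
servo_tool(plan=[{"translation": [0.012, 0, 0], "twist": [0, 0, 0]}, {"translation": [0.012, 0, 0], "twist": [0, 0, 0]}, {"translation": [0.004, 0, -0.03], "twist": [0, 0, 0]}, {"translation": [0, 0, -0.04], "twist": [0, 0, 0]}, {"translation": [0, 0, -0.04], "twist": [0, 0, 0]}])

```text
t: 12.98
position: [438.8, 260.2, 245.7]
tool_rot: [0.782, -0.624, -0.004, 0.008]
contact_force: [-0.0, 0.7, -0.0]
width: -0.003
```

Request:
servo_tool(plan=[{"translation": [0.03, 0, -0.03], "twist": [0, 0, 0]}, {"translation": [0.04, 0, 0], "twist": [0, 0, 0]}, {"translation": [0, 0, 0], "twist": [0, 0, 0]}])

```text
t: 13.35
position: [457.9, 187.4, 279.9]
tool_rot: [0.781, -0.625, -0.004, 0.004]
contact_force: [0.3, -0.6, 0.1]
width: 0.001
```

```bash
python3 look.py end; python3 - <<'E'
import cv2
im=cv2.imread('pics/end_scene.png');cv2.imwrite('pics/endz.png',cv2.resize(im[190:350,160:330],None,fx=3.6,fy=3.6,interpolation=cv2.INTER_CUBIC))
E
```

```text
t 13.45 p [457.05 191.22 279.55] xang -77.03665718243188 z [-0.01 -0.   -1.  ] F [-0.58  1.06  0.08] w 4.5497115392217084e-05
along -u (r): 131.75308740001012 out n: 167.5339151171857 theta of TCP 0.9043869673149767 R 213.13490740356704 j [-1.44  0.16  1.09  1.84 -0.15  1.24 -1.66]
```

View pics/end.png

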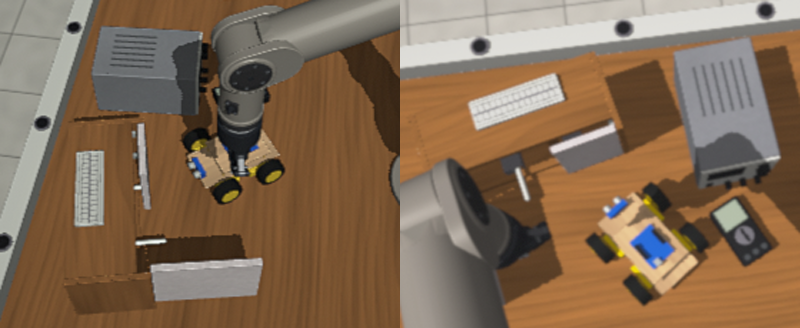

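View pics/endz.png

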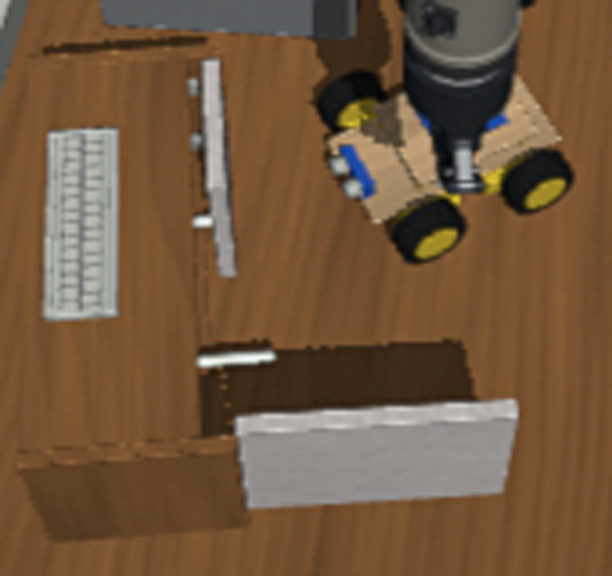

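```bash
python3 - <<'E'
from h import *
import cv2
for u,v in ((303.6,306.1),(226.7,310)):
    p=onz('scene',u,v,167);q=p[:2]-H;print(p,np.arctan2(q@N,-q@U),np.hypot(*q))
a=cv2.imread('pics/top0.png').astype(int);b=cv2.imread('pics/end_top.png').astype(int)
for nm,(x0,y0,x1,y1) in dict(car=(200,185,285,272),dmm=(285,195,332,247),bb=(117,110,187,152),narrow=(182,145,226,170)).items():
    print(nm,'mean diff',np.abs(a-b)[y0:y1,x0:x1].mean(), 'frac>40',(np.abs(a-b)[y0:y1,x0:x1].max(2)>40).mean())
E
```

```text
[388.98 316.98 167.  ] 1.6000212125074396 205.9413418483966
[588.96 356.88 167.  ] 1.7385299353841521 2.0483025442998968
car mean diff 7.176019833220645 frac>40 0.06098715348208249
dmm mean diff 5.18480632842335 frac>40 0.03723404255319149
bb mean diff 5.466553287981859 frac>40 0.0
narrow mean diff 4.169090909090909 frac>40 0.0
```

```bash
python3 -c "
from h import *
env.sign_off()
print(env.sense()['t'],env.sense()['contact_force'])"
```

```text
the job is handed in; nothing more can be done
the job is handed in; nothing more can be done
```

The wide door is standing open at about 90° and the job is handed in, with the clock at about 13.5 s of the 53 s allowed.

**What I did:** I pressed the wide door with shut fingertips about 181 mm from the hinge until it reached the stop. I then drew back, and it sprang ajar to about 0.38 rad. From behind, I pushed it open with the outside of the fingers, then backed off and rose clear.

**Last checks:**
- **Door angle:** The last picture gives 1.60 rad and the tool position at the end of the push gives 1.56.
- **Other things:** In the top view, the narrow door (shut) and the breadboard show no change. The car and the multimeter look unmoved. About 4 to 6 % of their pixels changed, which I put down to the arm's shadow but did not check further.
- **Robot:** The fingers are shut about 280 mm above the bench, touching nothing, and the measured force is about 1 N, which is noise.

**What went wrong:**
- **First press:** The first approach, with the tool vertical, briefly put about 16 N upward on the tool. I think the upper part of the fingers met the door's top edge. I backed off and pressed again with the tool tilted so that the tips led.
- **Catch release:** I kept pressing until the force rose to about 22 N against the rubber stop, which is more than the 12 N the catch needs.
- **After hand-in:** I tried to read the robot's state once more after handing in, and it was refused.

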